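# Strip the stuck outer cup and put it on the balance

### The job

Two lab cups are jammed one over the other, mouth down on the bench. Slide the pair along the bench into the low fork until the orange inner cup's flange is fully home under the prongs, then lift the steel outer cup straight off, so that the inner cup stays behind in the fork; the inner cup may skim the bench but must never be raised more than about a centimetre or tipped. Set the steel cup down, mouth down and without dropping it, in the middle of the balance's blue pan, let go, and leave the other bench things where they are.

Things in the scene. Friction and masses are not known exactly. Their poses are not given: they have to be found in the camera images.
- outer_mid (a point): Centre (half-way up) of the steel outer cup, standing mouth down: a plain cylinder 56 mm in outer diameter, 75 mm high, wall 2.5 mm, closed flat top 37.5 mm above this point, open rim 37.5 mm below; about 0.18 kg; z up. At the start it sits over the inner cup, rim 30 mm and top 105 mm above the bench; it rests on the inner cup's top, so it cannot be pushed farther down.
- outer: The same steel cup; origin at the centre of its open rim (its underside), z up, 37.5 mm below outer_mid.
- inner: The orange inner cup of smooth plastic, mouth down inside the steel cup; origin at the centre of its underside on the bench, z up. Bottom flange 76 mm in diameter, 6 mm thick; above it a straight body 46 mm in diameter; 101 mm high in all, about 0.16 kg. Only the flange and the next 24 mm of the body show below the steel cup. Pressing down while sliding makes it drag and tip.
- fork_seat (a point): Fork fixed to the bench, open towards its own -x: flat steel prongs on blue rails, top 21 mm, underside 15 mm above the bench. This point lies on the bench where the inner cup's axis belongs when home; x points into the fork, z up. Slot between the prongs 52 mm wide, 86 mm free between the rails below them. The flange meets the back stop with the cup axis 2 mm past this point.
- fork_entry (a point): Point on the bench 150 mm before fork_seat on the fork's centre line (its -x), from which to push straight in. The prong tips begin about 100 mm before fork_seat and flare open to about 90 mm; the slot is straight from about 65 mm before fork_seat on. The fork is about 140 mm wide at the tips, 114 mm elsewhere, its back edge 70 mm past fork_seat.
- pan (a point): Centre of the upper face of the balance's round blue pan, 130 mm in diameter, fixed, 62 mm above the bench; z up. The white balance under it is 220 x 180 mm and 50 mm high, its centre 30 mm from the pan's centre along this point's -x, with the display on that -x side.
- wash_bottle: Bystander: white wash bottle with a red collar, 68 mm in diameter, 172 mm high to the collar and a bent spout up to 215 mm; origin at the centre of its underside.
- reagent_bottle: Bystander: clear bottle with a blue cap, 70 mm in diameter, 150 mm high; origin at the centre of its underside.
- petri: Bystander: stack of glass dishes, 93 mm in diameter, 45 mm high; origin at the centre of its underside.
- inner_mid (a point): Point on the inner cup's axis 15 mm above its underside, in the middle of the part that shows. A silicone band up inside grips the steel cup: 4 to 12 N of straight pull separates them, more than the inner cup weighs, so plain lifting takes both along unless the flange is held down. The steel cup is fully clear after 71 mm of upward travel.
Mind the look-alikes: they are no part of the job. Of the things that look like the outer, the smallest one is meant. Several things have the shape of the inner; the one meant has the colours described above.

How it is judged:
By the outcome, as a careful person would: the job done as asked, in the order asked, and still so for the second after the job is handed in, with the robot touching nothing.
It also fails if it takes over 61 s, if anything falls off the work surface, if the arm or the gripper's body presses on something with over 40 N, if the wrist force passes 120 N, or if a joint passes its speed limit or range.

### The arm

A 6-joint arm with a two-finger parallel gripper is mounted at the origin on the work surface. World frame = base frame: x ahead of the robot, y to its left, z up, the work surface at z = 0. Lengths are in mm, angles in rad, forces in N, time in s.
With the tool pointing down it reaches from about 350 to 775 mm from the base axis. Payload 7.3 kg.
Tool frame: the origin (TCP) lies between the finger pads; the fingertips stand 14 mm ahead of it and the grasp point (between the pads) lies 5 mm behind it; y points along the fingers, z is the direction in which the jaws open and shut, and the axes are right-handed (so a half turn about y gives the same grasp; the last joint's range is limited). The gripper opens to 92 mm and grips with 3 to 60 N. Pads are 19 mm wide; open, the fingers measure 130 mm over their backs; the gripper's body (75 mm by 190 mm) begins 47 mm behind the grasp point.
Start: joints at [1.13, 0.342, 1.524, -0, 1.275, -0.146], TCP at [152.522, 502.375, 240.741] pointing down, gripper open.
Joint ranges: [-2.53, 2.53], [-0.77, 2.02], [0.04, 2.7], [-1, 4.14], [0.28, 2.66], [-3.11, 3.11]. Speed limits (rad/s): [2.57, 2.57, 3.14, 3.14, 3.14, 3.14].

### API

Orientations are given as [roll, pitch, yaw] about the fixed x, y, z axes, in that order (R = Rz(yaw) Ry(pitch) Rx(roll)).
In Python, from plant import bot, vision, order gives the robot as it stands.
- The arm moves only by the tool apply_moves, never from a script. Its argument "rows" is a list of rows, each a list of 3 entries, a list of its own where there are three numbers: the shift along the tool's x, y, z in cm, then the turn about the tool's y in rad, then the finger opening in cm, from 0 to 9.18. A call has 1 to 5 rows; each row is the pose to reach, as a shift and turn from the pose measured when the call began, along the tool's axes at that moment; what a row does not reach only later rows make up. A row lasts 1/8 s, in which the tool goes at most 62.5 mm and 10.7 degrees, less where a joint would pass 70% of its speed; a pose out of reach is approached as far as the arm can. A call with a gripper value outside its range is refused whole. The fingers move at their own pace and stop on an object; the grip force is fixed at half the most. Time passes only in rows, so rows that repeat a pose let the fingers close. It gives the time, the measured TCP pose, the force and the opening at its end, in the units of the state.
- bot.get_obs(): the state, without advancing time (a new reading comes with each control period).
- vision.capture(name): name is "side" or "top"; returns the picture (420x560x3 uint8, red, green, blue); there is no depth.
- vision.camera_info(name): a dict with "mtx" (3x3 intrinsics, pixels), "distortion" ([k1, k2, p1, p2, k3] as OpenCV has them; the pictures are not rectified), "rvec" (rotation vector, rad) and "tvec" (3), from world to camera coordinates, as OpenCV has them. Camera axes: x right, y down, z forward; pixel columns grow to the right and rows downward; lengths in mm; the calibration is good to about 2 mm. A picture is of the moment at which its call begins. camera_info takes no time and is no camera call.
- order.close_job(): hands the job in, once; it reports no verdict.
The state is a dict: "time": time; "joint_positions": joint angles; "dq": joint speeds; "tau": joint torques, N m; "tool_pos": TCP position; "tcp_rot": TCP orientation; "contact_force": force on the tool from outside, world axes, zero at the start; "moment": the same for the moment, N m; "grip_width": finger opening in mm.
Only numpy, scipy, OpenCV 4.12 (cv2) and the standard library are available. Lean on these libraries where they do the work, as an engineer would, in place of code of your own. Each camera call takes 0.05 s, during which the arm holds its last target.

## Working session

There is one attempt and no reset: what is moved stays moved. The work goes in short steps, Python scripts to look and compute and a tool call to move; the robot and the scene stay as the last step left them, time stands still between calls to the robot, and variables do not carry over. Pictures are saved under pics/ and viewed, and the job is handed in when it is done.

Besides the shell and the picture viewer there is one more tool, called after "Call:" in YAML: its name, and indented under it one key for each argument. apply_moves: Moves the arm, as the interface text tells. Its arguments: {"type":"object","properties":{"rows":{"type":"array","items":{"type":"array"}}},"required":["rows"]}

```bash
ls; mkdir -p pics
python3 - <<'E'
from plant import bot, vision, order
import cv2
for n in("side","top"):
    im=vision.capture(n); cv2.imwrite(f"pics/{n}0.png",im[:,:,::-1]); print(vision.camera_info(n))
print(bot.get_obs())
E
```

```text
pics
{'mtx': array([[471.85458197,   0.        , 279.04625238],
       [  0.        , 471.85458197, 208.8512984 ],
       [  0.        ,   0.        ,   1.        ]]), 'distortion': array([-0.14993485,  0.        ,  0.        ,  0.        ,  0.        ]), 'rvec': array([ 2.36633282, -0.32050144,  0.13751325]), 'tvec': array([-603.56860397,  156.44654971, 1038.64478882])}
{'mtx': array([[488.23462464,   0.        , 285.99528674],
       [  0.        , 488.23462464, 208.31362091],
       [  0.        ,   0.        ,   1.        ]]), 'distortion': array([-0.06109382,  0.        ,  0.        ,  0.        ,  0.        ]), 'rvec': array([ 2.12979115, -2.19480769,  0.07086387]), 'tvec': array([  31.76651104,  608.07094401, 1244.17312232])}
{'time': 0.1, 'joint_positions': array([ 1.12996887e+00,  3.42662730e-01,  1.52491365e+00,  9.88920194e-06,
        1.27540730e+00, -1.45993921e-01]), 'dq': array([ 0.00168699, -0.00092984, -0.00272167, -0.00076185, -0.00031014,
        0.0009601 ]), 'tau': array([ 7.29347812e-04, -4.32004237e+01, -2.44698608e+01,  7.19218492e-02,
        5.24115062e-02, -2.19180288e-05]), 'tool_pos': array([152.38001421, 502.04180792, 240.11216038]), 'tcp_rot': array([-1.57217118e+00,  2.11716740e-04, -2.94836565e-01]), 'contact_force': array([ 0.02845111, -0.00266854,  0.01477737]), 'moment': array([-0.05308577,  0.0098928 ,  0.01000663]), 'grip_width': 91.59611901049925}
```

View pics/side0.png

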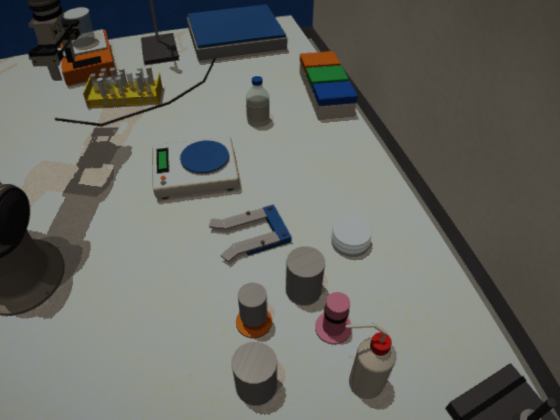

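View pics/top0.png

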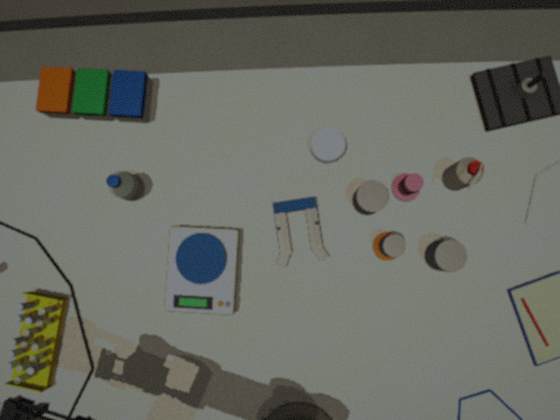

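Steel cups are at side (253,303), (305,275) and (256,372), and inner-shaped cups are orange at (254,320) and pink at (335,318). The one at (253,303) is the smallest steel cup and sits on the orange flange. I'll enlarge to confirm and measure.

```bash
cat > h.py <<'E'
import numpy as np, cv2
from plant import bot, vision, order
def cam(n):
    c=vision.camera_info(n); return c['mtx'],c['distortion'],np.array(c['rvec']),np.array(c['tvec'])
def proj(n,P):
    K,d,r,t=cam(n); return cv2.projectPoints(np.array(P,float).reshape(-1,1,3),r,t,K,d)[0][:,0]
def unproj(n,uv,z):
    K,d,r,t=cam(n); u=cv2.undistortPoints(np.array(uv,float).reshape(-1,1,2),K,d)[:,0]
    R=cv2.Rodrigues(r)[0]; C=-R.T@t
    D=np.c_[u,np.ones(len(u))]@R
    s=(z-C[2])/D[:,2]; return C+D*s[:,None]
def crop(src,out,x0,y0,w,h,k):
    im=cv2.imread(src)[y0:y0+h,x0:x0+w]; im=cv2.resize(im,None,fx=k,fy=k,interpolation=cv2.INTER_CUBIC)
    im=np.clip(im*1.5,0,255).astype(np.uint8)
    for i in range(0,w,10):
        cv2.line(im,(i*k,0),(i*k,6),(0,255,255)); 
        if i%20==0: cv2.putText(im,str(x0+i),(i*k,16),0,.35,(0,0,255))
    for i in range(0,h,10):
        cv2.line(im,(0,i*k),(6,i*k),(0,255,255))
        if i%20==0: cv2.putText(im,str(y0+i),(8,i*k+4),0,.35,(0,0,255))
    cv2.imwrite(out,im)
E
python3 -c "
from h import *
crop('pics/side0.png','pics/s_a.png',200,190,130,110,6)
crop('pics/side0.png','pics/s_b.png',215,235,130,100,6)
crop('pics/top0.png','pics/t_a.png',265,185,80,90,6)
crop('pics/top0.png','pics/t_b.png',340,160,130,120,5)
crop('pics/top0.png','pics/t_c.png',155,215,100,100,6)
"
```

```text
(no output)
```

View pics/s_a.png

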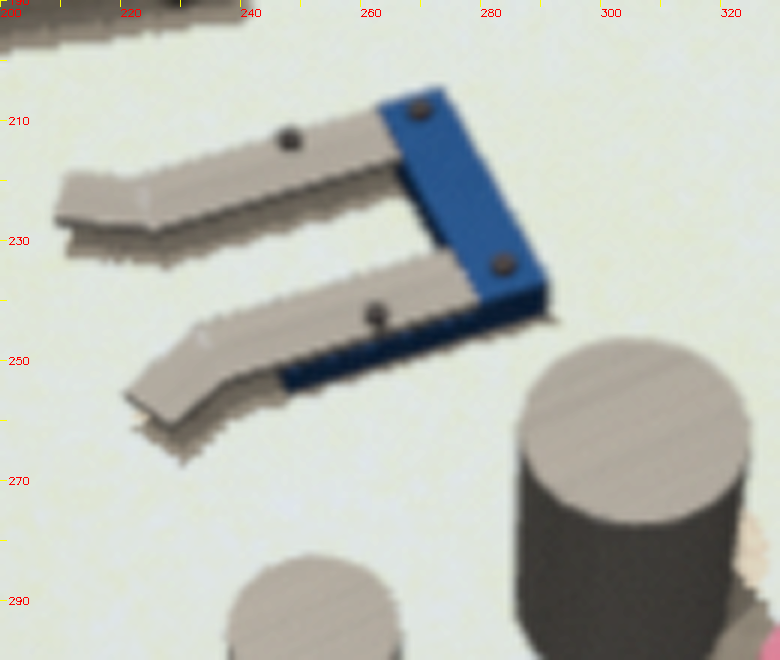

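View pics/s_b.png

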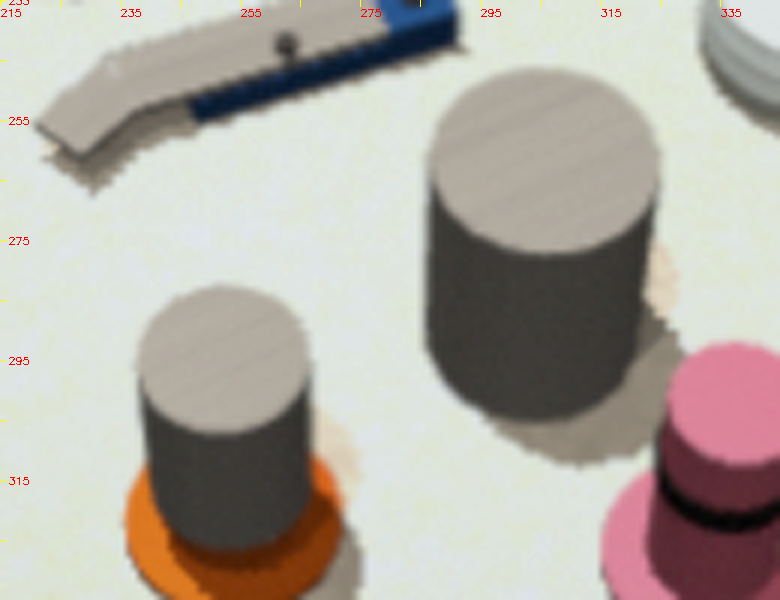

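View pics/t_a.png

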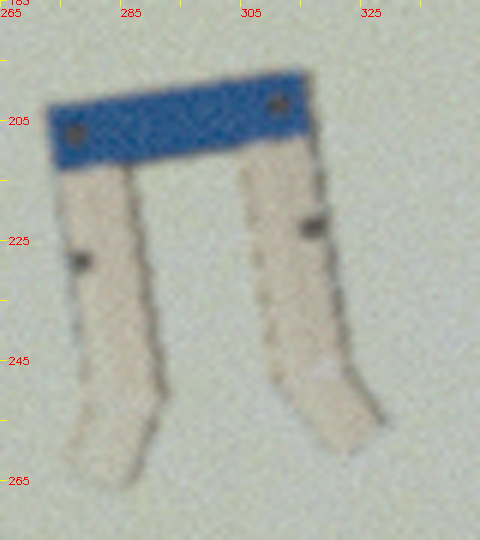

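View pics/t_b.png

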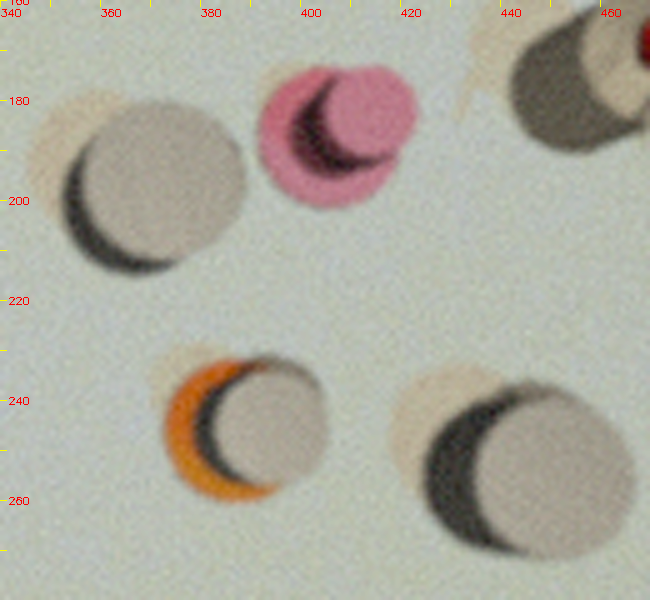

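View pics/t_c.png

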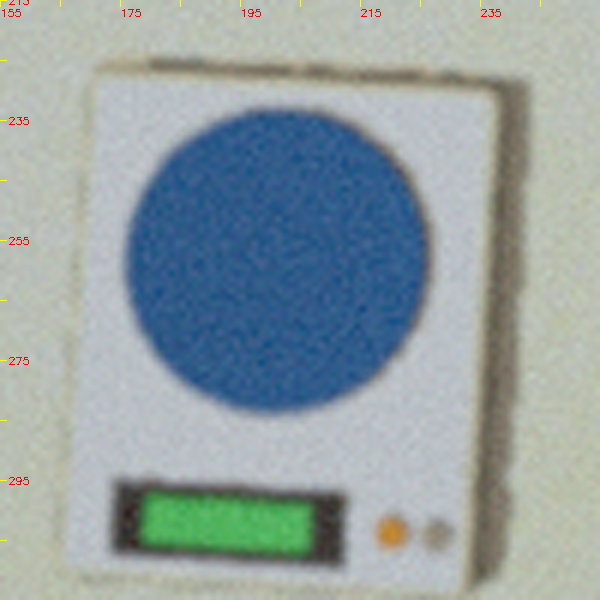

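The crops confirm it: the smallest steel cup, at side (252,295) and top (394,245), has the orange flange under it, and the other two steel cups are clearly bigger. Next I'll fit the poses.

```bash
cat > fit.py <<'E'
from h import *
from scipy.optimize import least_squares
a=np.linspace(0,2*np.pi,180)
def circ(x,y,z,r): return np.c_[x+r*np.cos(a),y+r*np.sin(a),0*a+z]
def ext(n,x,y,z,r):
    p=proj(n,circ(x,y,z,r)); return np.array([p[:,0].min(),p[:,0].max(),p[:,1].min(),p[:,1].max()])
def fitc(obs,z,r,x0):
    f=lambda v:np.concatenate([ext(n,v[0],v[1],z,r)-np.array(o) for n,o in obs])
    s=least_squares(f,x0,diff_step=1e-3); return s.x.round(1),s.fun.round(1)
def forkpts(v,P):
    x,y,t=v; P=np.array(P,float); c,s=np.cos(t),np.sin(t)
    return np.c_[x+c*P[:,0]-s*P[:,1],y+s*P[:,0]+c*P[:,1],P[:,2]]
if __name__=="__main__":
    S=("side",[237.8,266.7,282.5,307.2]);T=("top",[382.6,405.6,232.5,257.6])
    for o in([S],[T],[S,T]): print("cup",fitc(o,105,28,unproj("side",[252,295],105)[0][:2]))
    print("pan",fitc([("top",[175.8,226.7,232.6,283.7])],62,65,unproj("top",[201,258],62)[0][:2]))
    print("corners side z21",unproj("side",[[263,207.5],[274.2,204.5],[291.3,236.3],[280,240.5]],21).round(1))
    print("corners top z21",unproj("top",[[273,203],[316.3,196.7],[317.2,207.2],[274.5,213.3]],21).round(1))
    # tip corners side: upper prong tip, lower
    print("tips side", unproj("side",[[209,226.5],[211,219],[220.5,256],[228.5,260.5]],21).round(1))
    print("balance corners top z50",unproj("top",[[170,226],[238,229],[233,313],[166,310]],50).round(1))
    print("bystanders", unproj("top",[[328,144]],45).round(0),unproj("top",[[370,196],[450,255]],110).round(0))
E
python3 fit.py; python3 -c "
from h import *
crop('pics/side0.png','pics/s_c.png',145,130,110,80,7)"
```

```text
cup (array([ 503.3, -249.4]), array([-0.3,  0.3, -0.1,  0. ]))
cup (array([ 504.1, -247.9]), array([-0.,  0.,  1., -1.]))
cup (array([ 503.7, -248.7]), array([-0.2,  0.3, -0.4, -0.3,  0.3,  0.4,  1.2, -0.8]))
pan (array([486. , 230.9]), array([-0. ,  0. , -0.2,  0.2]))
corners side z21 [[597.8  45.   21. ]
 [627.3  47.7  21. ]
 [638.8 -62.6  21. ]
 [609.8 -67.9  21. ]]
corners top z21 [[624.5  47.3  21. ]
 [637.5 -66.7  21. ]
 [609.8 -68.1  21. ]
 [597.2  44.1  21. ]]
tips side [[458.   18.1  21. ]
 [466.8  40.7  21. ]
 [467.9 -76.4  21. ]
 [482.8 -93.6  21. ]]
balance corners top z50 [[570.3 313.2  50. ]
 [557.4 137.3  50. ]
 [345.3 154.5  50. ]
 [356.5 325.8  50. ]]
bystanders [[ 772. -101.   45.]] [[ 625. -194.  110.]
 [ 476. -381.  110.]]
```

View pics/s_c.png

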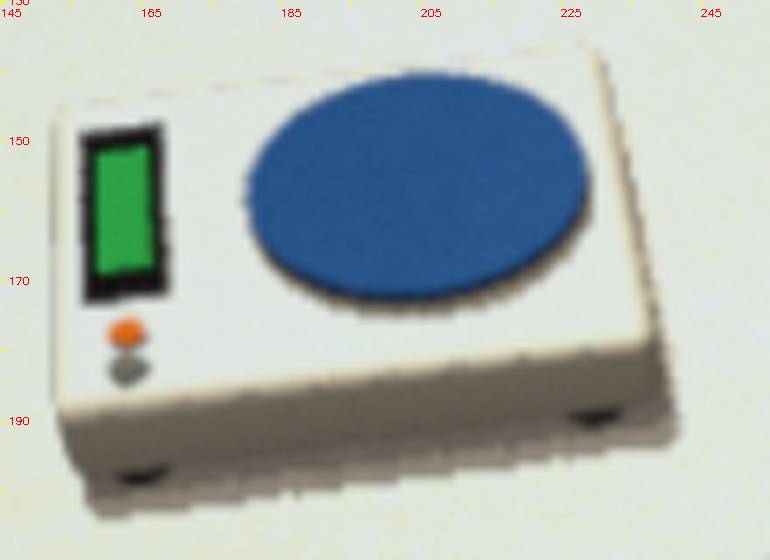

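```bash
cat > fit2.py <<'E'
from fit import *
print("pan side",fitc([("side",[180.3,228.9,140.3,172.6])],62,65,[486,231]))
P=[[70,57,21],[70,-57,21],[42,-57,21],[42,57,21]]
Q=[[70,57,21],[70,-57,21]]
so=[[274.2,204.5],[291.3,236.3],[280,240.5],[263,207.5]]; to=[[273,203],[316.3,196.7],[317.2,207.2],[274.5,213.3]]
def F(v,w): 
    r=[]
    if 's' in w: r.append((proj("side",forkpts(v[:3],P[:2]))-so[:2]).ravel())
    if 't' in w: r.append((proj("top",forkpts(v[:3],P[:2]))-to[:2]).ravel())
    return np.concatenate(r)
for w in('s','t','st'):
    s=least_squares(F,[560,0,0.1],args=(w,),x_scale=[1,1,.01]); print(w,s.x,s.fun.round(1))
v=s.x; print("entry",forkpts(v,[[-150,0,0],[0,0,0]]))
for n in('side','top'):
    im=cv2.imread(f'pics/{n}0.png'); k=6; 
    x0,y0=(200,190) if n=='side' else (265,185)
    im=im[y0:y0+90,x0:x0+110 if n=='side' else x0+80]; im=cv2.resize(im,None,fx=k,fy=k,interpolation=cv2.INTER_CUBIC)
    for L in ([[70,57,21],[-65,57,21]],[[70,-57,21],[-65,-57,21]],[[42,26,21],[-65,26,21],[-100,45,21]],[[42,-26,21],[-65,-26,21],[-100,-45,21]],[[70,57,21],[70,-57,21]],[[40,57,21],[40,-57,21]]):
        p=((proj(n,forkpts(v,L))-[x0,y0]+.5)*k).astype(int)
        cv2.polylines(im,[p.reshape(-1,1,2)],False,(0,0,255),1)
    cv2.imwrite(f'pics/ov_{n}.png',im)
E
python3 fit2.py
```

```text
pan side (array([486.4, 229.8]), array([-0.3,  0.3,  0.2, -0.2]))
s [ 5.63391877e+02 -1.41887023e+01  9.93716030e-02] [-0.1 -0.5  0.1  0.5]
t [ 5.61416406e+02 -1.76100128e+01  1.13609840e-01] [ 0.1 -0.  -0.1  0. ]
st [ 5.62362933e+02 -1.62184264e+01  1.06719898e-01] [-0.6  0.   0.   1.  -0.2 -0.5 -0.5 -0.2]
entry [[413.21630824 -32.19604217   0.        ]
 [562.3629334  -16.21842641   0.        ]]
```

View pics/ov_side.png

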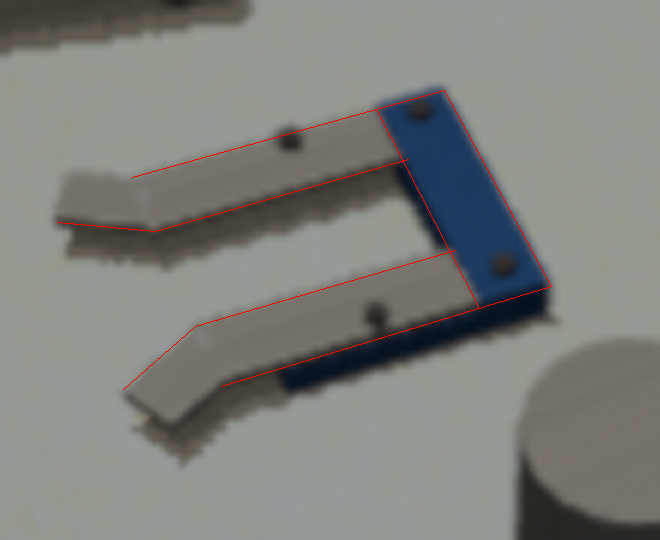

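View pics/ov_top.png

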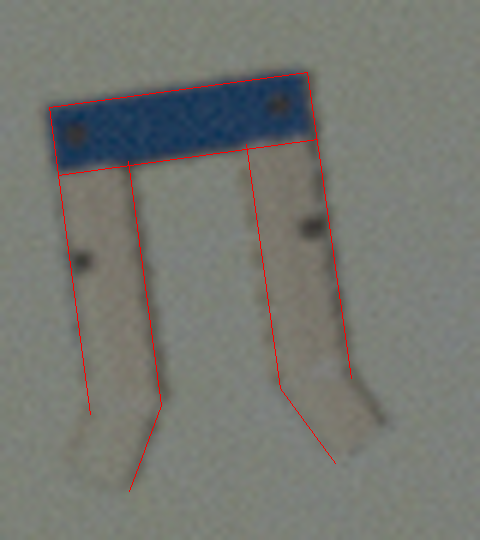

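```bash
cat > g.py <<'E'
import sys
from h import *
from scipy.spatial.transform import Rotation as Ro
def go(*tg):
    o=bot.get_obs(); R=Ro.from_euler('xyz',o['tcp_rot']).as_matrix()
    print("t",round(o['time'],2),"pos",np.round(o['tool_pos'],1),"rot",np.round(o['tcp_rot'],4),"F",np.round(o['contact_force'],1),"w",round(o['grip_width'],1))
    for t in tg:
        s=R.T@(np.array(t[:3])-o['tool_pos'])/10
        dy=(t[3]-o['tcp_rot'][2]+np.pi)%(2*np.pi)-np.pi if len(t)>3 else 0
        print(t,"shift",s.round(2),"turn",round(-dy,3))
if __name__=="__main__": go(*[tuple(map(float,a.split(','))) for a in sys.argv[1:]])
E
python3 g.py 430,200,240,-1.5 503.5,-248.5,240,-2.62
python3 -c "
from h import *
print(unproj('top',[[407,187],[124,182],[474,168]],0).round(0))
for h in(90,110,130): print(h,proj('side',[[476,-381,h],[625,-194,h]]))"
```

```text
t 0.1 pos [152.4 502.  240.1] rot [-1.5722e+00  2.0000e-04 -2.9480e-01] F [ 0. -0.  0.] w 91.6
(430.0, 200.0, 240.0, -1.5) shift [ 3.534e+01  3.000e-02 -2.083e+01] turn 1.205
(503.5, -248.5, 240.0, -2.62) shift [ 55.41   0.08 -61.61] turn 2.325
[[ 658. -310.    0.]
 [ 697.  453.    0.]
 [ 704. -493.    0.]]
90 [[255.02557535 363.6279563 ]
 [304.05666651 263.32178143]]
110 [[254.64484193 358.61504179]
 [304.52098361 257.35637278]]
130 [[254.25015372 353.39820621]
 [304.99878567 251.19836903]]
```

Call:
apply_moves:
  rows:
    - [[7, 0, -4.2], 0.18, 9.1]
    - [[14, 0, -8.4], 0.36, 9.1]
    - [[21, 0, -12.6], 0.54, 9.1]
    - [[28, 0, -16.8], 0.72, 9.1]
    - [[35, 0, -21], 0.9, 9.1]

```text
time: 0.72
tool_pos: [362.9, 268.8, 240.2]
tcp_rot: [-1.572, -0.001, -1.201]
contact_force: [0.6, 0.4, -0.4]
grip_width: 90.9
```

```bash
python3 g.py 503.5,-248.5,240,-2.62
```

```text
t 0.72 pos [362.9 268.8 240.2] rot [-1.5719e+00 -9.0000e-04 -1.2006e+00] F [ 0.6  0.4 -0.4] w 90.9
(503.5, -248.5, 240.0, -2.62) shift [53.31  0.07 -5.61] turn 1.419
```

Call:
apply_moves:
  rows:
    - [[6, 0, -0.6], 0.16, 9.1]
    - [[12, 0, -1.2], 0.32, 9.1]
    - [[18, 0, -1.8], 0.48, 9.1]
    - [[24, 0, -2.4], 0.64, 9.1]
    - [[30, 0, -3], 0.8, 9.1]

```text
time: 1.35
tool_pos: [443.5, -23.7, 240.4]
tcp_rot: [-1.571, -0.001, -2.006]
contact_force: [0.2, -0.1, -0.3]
grip_width: 90.9
```

```bash
python3 g.py 503.5,-248.5,240,-2.62
```

```text
t 1.35 pos [443.5 -23.7 240.4] rot [-1.5710e+00 -1.2000e-03 -2.0061e+00] F [ 0.2 -0.1 -0.3] w 90.9
(503.5, -248.5, 240.0, -2.62) shift [17.85  0.06 14.92] turn 0.614
```

Call:
apply_moves:
  rows:
    - [[4.5, 0, 3.7], 0.15, 9.1]
    - [[9, 0, 7.5], 0.3, 9.1]
    - [[13.5, 0, 11.2], 0.46, 9.1]
    - [[17.85, 0.05, 14.9], 0.614, 9.1]
    - [[17.85, 0.05, 14.9], 0.614, 9.1]

```text
time: 1.98
tool_pos: [503.4, -251.8, 238.7]
tcp_rot: [-1.571, -0.002, -2.625]
contact_force: [-0.8, 1.0, -0.3]
grip_width: 91.1
```

```bash
python3 g.py 503.5,-248.5,75,-2.62
```

```text
t 1.98 pos [ 503.4 -251.8  238.7] rot [-1.5709e+00 -2.1000e-03 -2.6252e+00] F [-0.8  1.  -0.3] w 91.1
(503.5, -248.5, 75.0, -2.62) shift [-0.21 16.37 -0.28] turn -0.005
```

Call:
apply_moves:
  rows:
    - [[-0.2, 4, -0.3], 0, 9.1]
    - [[-0.2, 8, -0.3], 0, 9.1]
    - [[-0.2, 11, -0.3], 0, 9.1]
    - [[-0.2, 11, -0.3], 0, 9.1]

```text
time: 2.48
tool_pos: [501.9, -246.4, 126.7]
tcp_rot: [-1.576, -0.005, -2.623]
contact_force: [0.3, 0.3, -0.8]
grip_width: 90.7
```

```bash
python3 g.py 503.5,-248.5,72,-2.62; python3 -c "
from h import *
for n in('side','top'):
    cv2.imwrite(f'pics/{n}1.png',vision.capture(n)[:,:,::-1])
crop('pics/side1.png','pics/s1.png',200,220,120,110,6)
crop('pics/top1.png','pics/t1.png',330,180,130,110,6)
"
```

```text
t 2.48 pos [ 501.9 -246.4  126.7] rot [-1.5764 -0.0046 -2.6234] F [ 0.3  0.3 -0.8] w 90.7
(503.5, -248.5, 72.0, -2.62) shift [-0.06  5.46  0.3 ] turn -0.003
```

View pics/s1.png

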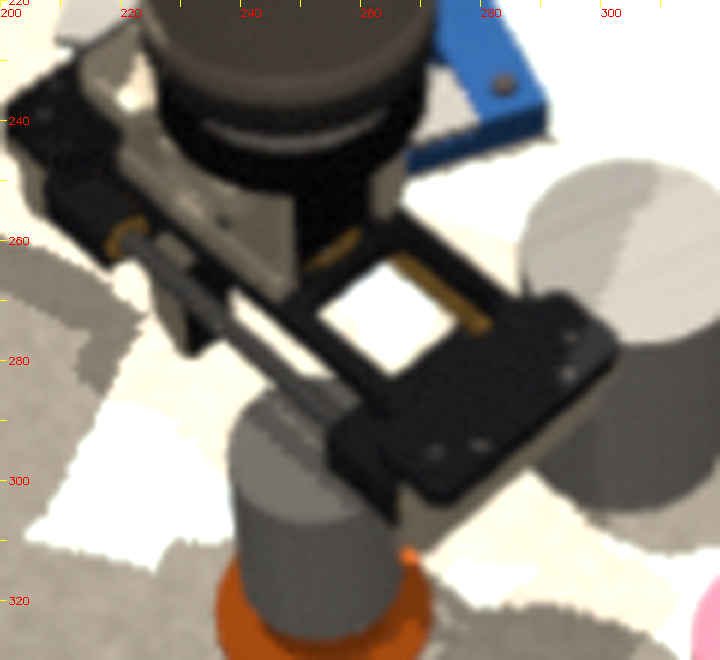

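View pics/t1.png

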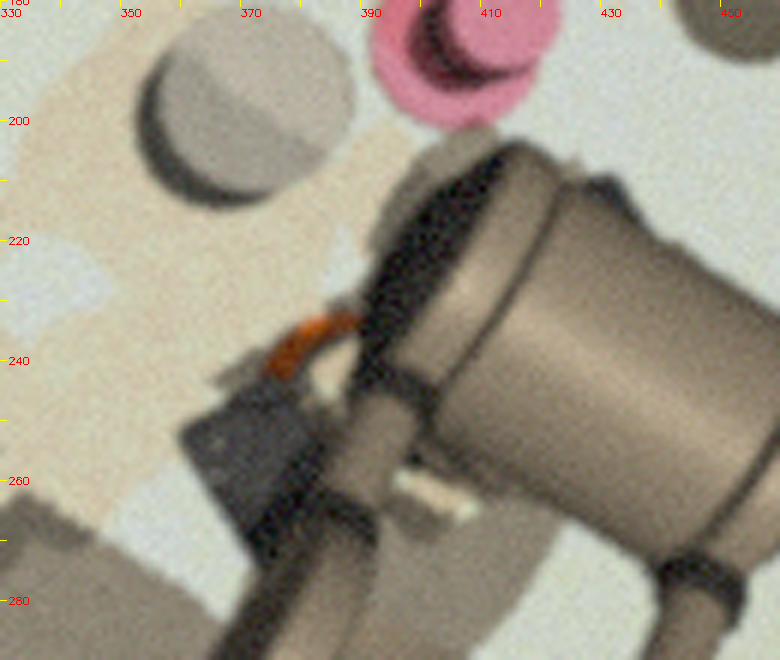

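The pictures show the cup's top between the fingers: side fingertips near (231,279) and (268,311), cup top (252,294). I'll descend.

Call:
apply_moves:
  rows:
    - [[0, 2.7, 0.2], 0, 9.1]
    - [[0, 4.5, 0.3], 0, 9.1]
    - [[-0.05, 5.4, 0.3], 0, 9.1]
    - [[-0.05, 5.4, 0.3], 0, 9.1]
    - [[-0.05, 5.4, 0.3], 0, 9.1]

```text
time: 3.2
tool_pos: [506.2, -250.6, 76.8]
tcp_rot: [-1.569, -0.001, -2.624]
contact_force: [-0.4, 0.1, -0.4]
grip_width: 91.1
```

```bash
python3 g.py 503.5,-248.5,72,-2.62
```

```text
t 3.2 pos [ 506.2 -250.6   76.8] rot [-1.5686e+00 -8.0000e-04 -2.6238e+00] F [-0.4  0.1 -0.4] w 91.1
(503.5, -248.5, 72.0, -2.62) shift [ 0.13  0.48 -0.32] turn -0.004
```

Call:
apply_moves:
  rows:
    - [[0.1, 0.5, -0.3], 0, 9.1]
    - [[0.1, 0.5, -0.3], 0, 9.1]

```text
time: 3.45
tool_pos: [503.6, -248.2, 71.8]
tcp_rot: [-1.569, -0.001, -2.624]
contact_force: [0.8, 0.2, 0.6]
grip_width: 90.8
```

```bash
python3 g.py 503.5,-248.5,72,-2.62
```

```text
t 3.45 pos [ 503.6 -248.2   71.8] rot [-1.5690e+00 -9.0000e-04 -2.6237e+00] F [0.8 0.2 0.6] w 90.8
(503.5, -248.5, 72.0, -2.62) shift [ 0.02 -0.02  0.02] turn -0.004
```

Settled. I'll close on the cup.

Call:
apply_moves:
  rows:
    - [[0, 0, 0], 0, 7]
    - [[0, 0, 0], 0, 6]
    - [[0, 0, 0], 0, 5]
    - [[0, 0, 0], 0, 5]
    - [[0, 0, 0], 0, 5]

```text
time: 4.08
tool_pos: [503.5, -248.1, 71.7]
tcp_rot: [-1.569, -0.001, -2.624]
contact_force: [-0.5, 0.6, 0.3]
grip_width: 55.1
```

```bash
python3 g.py 503.5,-248.5,72,-2.62
```

```text
t 4.08 pos [ 503.5 -248.1   71.7] rot [-1.5694e+00 -1.1000e-03 -2.6237e+00] F [-0.5  0.6  0.3] w 55.1
(503.5, -248.5, 72.0, -2.62) shift [ 0.02 -0.03  0.04] turn -0.004
```

Grip holds at 55.1 mm. I'll lift 3 mm to skim, then move slowly.

Call:
apply_moves:
  rows:
    - [[0, -0.15, 0], 0, 5]
    - [[0, -0.3, 0], 0, 5]
    - [[0, -0.3, 0], 0, 5]
    - [[0, -0.3, 0], 0, 5]

```text
time: 4.58
tool_pos: [503.4, -248.0, 74.6]
tcp_rot: [-1.57, -0.001, -2.624]
contact_force: [0.1, 0.2, -3.2]
grip_width: 54.5
```

```bash
python3 g.py 400,-110,75,-2.624 406,-33,75,-2.624
```

```text
t 4.58 pos [ 503.4 -248.    74.6] rot [-1.5696e+00 -1.1000e-03 -2.6237e+00] F [ 0.1  0.2 -3.2] w 54.5
(400.0, -110.0, 75.0, -2.624) shift [  2.15  -0.06 -17.11] turn 0.0
(406.0, -33.0, 75.0, -2.624) shift [ -2.18  -0.07 -23.51] turn 0.0
```

Call:
apply_moves:
  rows:
    - [[0.08, 0, -0.7], 0, 5]
    - [[0.25, 0, -2], 0, 5]
    - [[0.43, 0, -3.4], 0, 5]
    - [[0.6, 0, -4.8], 0, 5]
    - [[0.75, 0, -6], 0, 5]

```text
time: 5.2
tool_pos: [466.5, -198.6, 74.7]
tcp_rot: [-1.57, -0.001, -2.623]
contact_force: [0.4, 0.4, -3.7]
grip_width: 55.1
```

```bash
python3 g.py 400,-110,74.5,-2.624
```

```text
t 5.2 pos [ 466.5 -198.6   74.7] rot [-1.5697e+00 -1.2000e-03 -2.6234e+00] F [ 0.4  0.4 -3.7] w 55.1
(400.0, -110.0, 74.5, -2.624) shift [ 1.390e+00  1.000e-02 -1.099e+01] turn 0.001
```

Height holds steady. I'll continue.

Call:
apply_moves:
  rows:
    - [[0.2, 0, -1.8], 0, 5]
    - [[0.45, 0, -3.8], 0, 5]
    - [[0.75, 0, -6], 0, 5]
    - [[1.05, 0, -8.2], 0, 5]
    - [[1.3, 0, -10.2], 0, 5]

```text
time: 5.82
tool_pos: [404.0, -115.6, 74.8]
tcp_rot: [-1.569, -0.001, -2.623]
contact_force: [0.4, 0.1, -3.7]
grip_width: 55.4
```

```bash
python3 g.py 400,-110,74.5,-2.624 404,-33,74.5,-2.624
```

```text
t 5.83 pos [ 404.  -115.6   74.8] rot [-1.5692e+00 -9.0000e-04 -2.6233e+00] F [ 0.4  0.1 -3.7] w 55.4
(400.0, -110.0, 74.5, -2.624) shift [ 0.07  0.03 -0.68] turn 0.001
(404.0, -33.0, 74.5, -2.624) shift [-4.09  0.01 -7.17] turn 0.001
```

Call:
apply_moves:
  rows:
    - [[-0.5, 0, -1.4], 0, 5]
    - [[-1.5, 0, -3.2], 0, 5]
    - [[-2.7, 0, -5.2], 0, 5]
    - [[-3.8, 0, -6.8], 0, 5]
    - [[-4.1, 0, -7.2], 0, 5]

```text
time: 6.45
tool_pos: [404.2, -31.7, 74.8]
tcp_rot: [-1.569, -0.0, -2.622]
contact_force: [0.6, -0.9, -3.0]
grip_width: 55.2
```

Call:
apply_moves:
  rows:
    - [[0, 0, 0], 0, 5]

```text
time: 6.58
tool_pos: [404.6, -31.6, 74.9]
tcp_rot: [-1.568, 0.0, -2.621]
contact_force: [0.3, 0.0, -3.6]
grip_width: 55.1
```

```bash
python3 g.py 413.2,-32.2,74.5,-2.624 564.4,-16,74.5,-2.624;  python3 -c "
from h import *
for n in('side','top'):
    cv2.imwrite(f'pics/{n}2.png',vision.capture(n)[:,:,::-1])
crop('pics/side2.png','pics/s2.png',170,170,130,100,6)
crop('pics/top2.png','pics/t2.png',255,190,100,100,6)
"
```

```text
t 6.58 pos [404.6 -31.6  74.9] rot [-1.5682e+00  1.0000e-04 -2.6206e+00] F [ 0.3  0.  -3.6] w 55.1
(413.2, -32.2, 74.5, -2.624) shift [-0.72  0.04  0.48] turn 0.003
(564.4, -16.0, 74.5, -2.624) shift [-14.64   0.06   6.6 ] turn 0.003
```

View pics/s2.png

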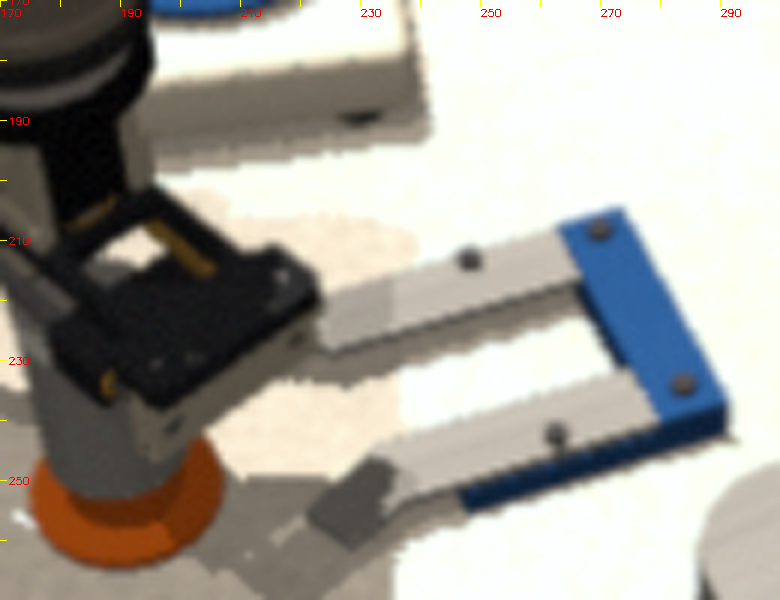

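View pics/t2.png

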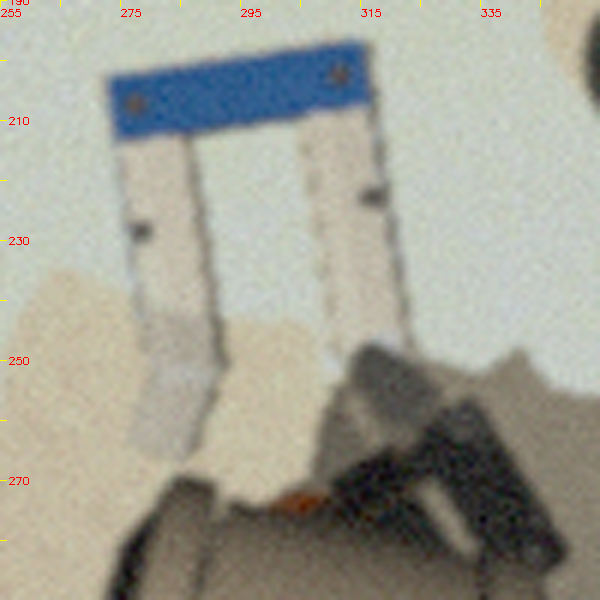

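```bash
python3 -c "
from fit import *
ob=np.array([174.7,207.3,264.7])
def f(v):
    a=ext('side',v[0],v[1],9,38);b=ext('side',v[0],v[1],3,38)
    return np.array([min(a[0],b[0]),max(a[1],b[1]),max(a[3],b[3])])-ob
s=least_squares(f,[404,-32],diff_step=1e-3);print(s.x,s.fun)
v=[562.4,-16.2,.1067]
print(forkpts(v,[[-150,0,0],[-105,0,0],[-60,0,0],[-20,0,0],[0,0,0],[2,0,0]]).round(1))
"
```

```text
[405.21706317 -31.85248267] [-0.17873291  0.1785489  -0.01012073]
[[413.3 -32.2   0. ]
 [458.  -27.4   0. ]
 [502.7 -22.6   0. ]
 [542.5 -18.3   0. ]
 [562.4 -16.2   0. ]
 [564.4 -16.    0. ]]
```

```bash
python3 -c "
from fit import *
v=[562.4,-16.2,.1067]
def inv(P): 
    c,s=np.cos(v[2]),np.sin(v[2]); d=P[:,:2]-v[:2]; return np.c_[d@[c,s],d@[-s,c]]
print(inv(unproj('top',[[286.2,213.3],[290.8,248.3],[305.3,209.7],[310.5,245.8]],21)).round(1))
# side: crop s2 (170,170)/6 upper prong inner top edge, lower prong inner top edge
print(inv(unproj('side',np.array([[335,350],[575,283],[385,447],[625,370]])/6+170,21)).round(1))
"
```

```text
[[ 36.8  25.9]
 [-55.3  26.4]
 [ 39.3 -24.9]
 [-55.8 -25.2]]
[[-64.4  25.1]
 [ 36.9  24.2]
 [-61.2 -29.2]
 [ 38.9 -26.3]]
```

```bash
python3 g.py 430,-30.4,74.5,-2.624 500,-22.9,74.5,-2.624
```

```text
t 6.67 pos [404.5 -32.   74.9] rot [-1.5683e+00 -1.0000e-04 -2.6216e+00] F [ 0.5  0.9 -3.4] w 55.3
(430.0, -30.4, 74.5, -2.624) shift [-2.29  0.04  1.13] turn 0.002
(500.0, -22.9, 74.5, -2.624) shift [-8.74  0.05  3.96] turn 0.002
```

Call:
apply_moves:
  rows:
    - [[-1, 0, 0.5], 0, 5]
    - [[-2.3, 0, 1.1], 0, 5]
    - [[-3.6, 0, 1.7], 0, 5]
    - [[-4.9, 0, 2.3], 0, 5]
    - [[-6.2, 0, 2.85], 0, 5]

```text
time: 7.3
tool_pos: [473.5, -25.8, 74.8]
tcp_rot: [-1.568, -0.0, -2.622]
contact_force: [-0.0, 0.2, -3.5]
grip_width: 55.1
```

```bash
python3 g.py 500,-22.9,74.5,-2.624 520,-20.7,74.5,-2.624
```

```text
t 7.3 pos [473.5 -25.8  74.8] rot [-1.5684e+00 -1.0000e-04 -2.6216e+00] F [-0.   0.2 -3.5] w 55.1
(500.0, -22.9, 74.5, -2.624) shift [-2.44  0.03  1.06] turn 0.002
(520.0, -20.7, 74.5, -2.624) shift [-4.29  0.04  1.87] turn 0.002
```

Call:
apply_moves:
  rows:
    - [[-0.7, 0.02, 0.3], 0, 5]
    - [[-1.4, 0.03, 0.6], 0, 5]
    - [[-2.1, 0.03, 0.9], 0, 5]
    - [[-2.4, 0.03, 1.05], 0, 5]

```text
time: 7.8
tool_pos: [499.9, -22.9, 74.5]
tcp_rot: [-1.568, -0.0, -2.621]
contact_force: [-1.0, 0.3, -3.4]
grip_width: 54.9
```

```bash
python3 g.py 520,-20.7,74.5,-2.624 540,-18.6,74.5,-2.624
```

```text
t 7.8 pos [499.9 -22.9  74.5] rot [-1.5683e+00 -1.0000e-04 -2.6215e+00] F [-1.   0.3 -3.4] w 54.9
(520.0, -20.7, 74.5, -2.624) shift [-1.85  0.01  0.8 ] turn 0.003
(540.0, -18.6, 74.5, -2.624) shift [-3.69  0.01  1.61] turn 0.003
```

Call:
apply_moves:
  rows:
    - [[-0.6, 0, 0.26], 0, 5]
    - [[-1.2, 0, 0.52], 0, 5]
    - [[-1.85, 0, 0.8], 0, 5]
    - [[-1.85, 0, 0.8], 0, 5]

```text
time: 8.3
tool_pos: [520.5, -20.7, 74.5]
tcp_rot: [-1.568, 0.0, -2.621]
contact_force: [-1.0, 0.1, -3.6]
grip_width: 55.1
```

```bash
python3 g.py 540,-18.6,74.5,-2.624 556,-16.9,74.5,-2.624;  python3 -c "
from h import *
for n in('side','top'):
    cv2.imwrite(f'pics/{n}3.png',vision.capture(n)[:,:,::-1])
crop('pics/side3.png','pics/s3.png',190,170,130,100,6)
crop('pics/top3.png','pics/t3.png',255,180,100,100,6)
"
```

```text
t 8.3 pos [520.5 -20.7  74.5] rot [-1.5680e+00  3.0000e-04 -2.6212e+00] F [-1.   0.1 -3.6] w 55.1
(540.0, -18.6, 74.5, -2.624) shift [-1.79  0.01  0.79] turn 0.003
(556.0, -16.9, 74.5, -2.624) shift [-3.26  0.01  1.44] turn 0.003
```

View pics/s3.png

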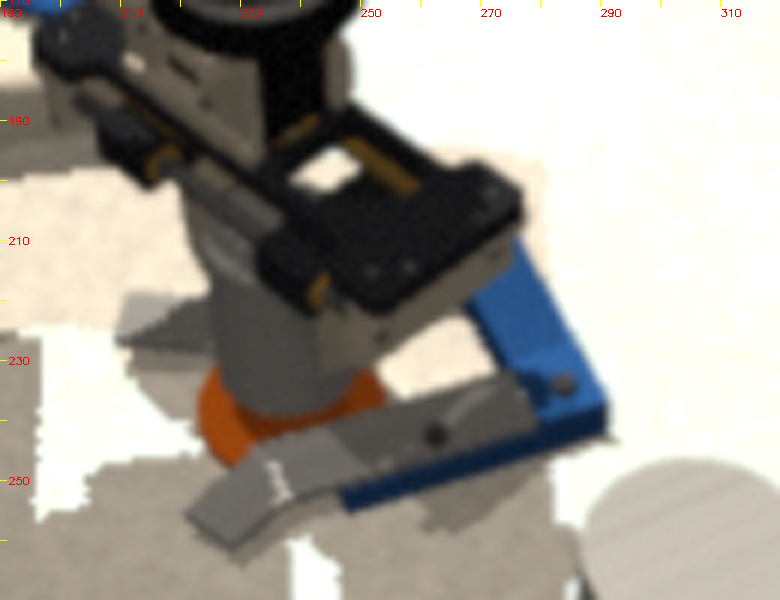

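View pics/t3.png

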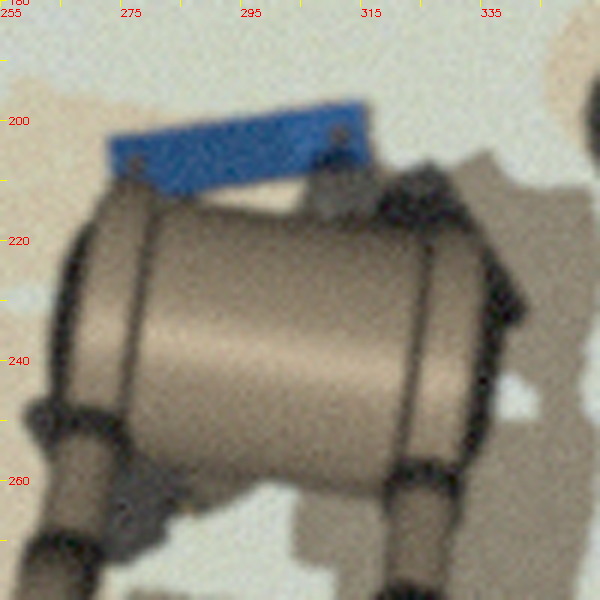

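The flange is sliding under the near prong at side (255,240), with no contact force. I'll keep going in small steps.

Call:
apply_moves:
  rows:
    - [[-0.6, 0, 0.26], 0, 5]
    - [[-1.2, 0, 0.53], 0, 5]
    - [[-1.8, 0, 0.79], 0, 5]
    - [[-2.4, 0, 1.06], 0, 5]

```text
time: 8.9
tool_pos: [546.4, -17.9, 74.4]
tcp_rot: [-1.569, -0.0, -2.621]
contact_force: [0.3, 0.1, -2.9]
grip_width: 55.0
```

```bash
python3 g.py 556,-16.9,74.5,-2.624 562.5,-16.2,74.5,-2.624
```

```text
t 8.9 pos [546.4 -17.9  74.4] rot [-1.5686e+00 -5.0000e-04 -2.6213e+00] F [ 0.3  0.1 -2.9] w 55.0
(556.0, -16.9, 74.5, -2.624) shift [-0.88 -0.01  0.39] turn 0.003
(562.5, -16.2, 74.5, -2.624) shift [-1.48 -0.01  0.66] turn 0.003
```

Call:
apply_moves:
  rows:
    - [[-0.45, 0, 0.2], 0, 5]
    - [[-0.9, 0, 0.4], 0, 5]
    - [[-1.1, 0, 0.5], 0, 5]
    - [[-1.2, 0, 0.54], 0, 5]

```text
time: 9.4
tool_pos: [559.5, -16.6, 74.3]
tcp_rot: [-1.569, -0.001, -2.621]
contact_force: [-0.2, 0.6, -3.2]
grip_width: 55.1
```

```bash
python3 g.py 562.5,-16.2,74.5,-2.624 566,-15.8,74.5,-2.624
```

```text
t 9.4 pos [559.5 -16.6  74.3] rot [-1.5687e+00 -6.0000e-04 -2.6213e+00] F [-0.2  0.6 -3.2] w 55.1
(562.5, -16.2, 74.5, -2.624) shift [-0.28 -0.02  0.12] turn 0.003
(566.0, -15.8, 74.5, -2.624) shift [-0.6  -0.02  0.26] turn 0.003
```

Call:
apply_moves:
  rows:
    - [[-0.15, 0, 0.07], 0, 5]
    - [[-0.3, 0, 0.13], 0, 5]
    - [[-0.3, 0, 0.13], 0, 5]

```text
time: 9.78
tool_pos: [562.8, -16.2, 74.4]
tcp_rot: [-1.569, -0.001, -2.621]
contact_force: [0.2, -0.4, -3.2]
grip_width: 55.3
```

Call:
apply_moves:
  rows:
    - [[-0.1, 0, 0.04], 0, 5]
    - [[-0.1, 0, 0.04], 0, 5]

```text
time: 10.02
tool_pos: [563.9, -16.0, 74.4]
tcp_rot: [-1.569, -0.001, -2.621]
contact_force: [0.5, 0.2, -4.4]
grip_width: 55.0
```

Call:
apply_moves:
  rows:
    - [[-0.1, 0, 0.04], 0, 5]
    - [[-0.1, 0, 0.04], 0, 5]

```text
time: 10.28
tool_pos: [565.1, -15.9, 74.4]
tcp_rot: [-1.569, -0.0, -2.621]
contact_force: [-0.2, -0.4, -3.1]
grip_width: 55.1
```

Call:
apply_moves:
  rows:
    - [[-0.1, 0, 0.04], 0, 5]
    - [[-0.1, 0, 0.04], 0, 5]

```text
time: 10.52
tool_pos: [566.1, -15.7, 74.3]
tcp_rot: [-1.569, -0.001, -2.621]
contact_force: [-1.3, -0.6, -3.7]
grip_width: 54.9
```

Call:
apply_moves:
  rows:
    - [[-0.1, 0, 0.04], 0, 5]
    - [[-0.1, 0, 0.04], 0, 5]

```text
time: 10.78
tool_pos: [567.0, -15.6, 74.3]
tcp_rot: [-1.569, -0.001, -2.621]
contact_force: [-2.5, -1.3, -2.3]
grip_width: 54.8
```

Call:
apply_moves:
  rows:
    - [[-0.1, 0, 0.04], 0, 5]
    - [[-0.1, 0, 0.04], 0, 5]

```text
time: 11.02
tool_pos: [568.1, -15.3, 74.3]
tcp_rot: [-1.569, -0.001, -2.621]
contact_force: [-2.1, 0.2, -2.3]
grip_width: 54.9
```

```bash
python3 g.py 566,-15.8,74.3,-2.624;  python3 -c "
from h import *
for n in('side','top'):
    cv2.imwrite(f'pics/{n}4.png',vision.capture(n)[:,:,::-1])
crop('pics/side4.png','pics/s4.png',190,170,130,100,6)
"
```

```text
t 11.03 pos [568.1 -15.3  74.3] rot [-1.5691e+00 -1.1000e-03 -2.6211e+00] F [-2.1  0.2 -2.3] w 54.9
(566.0, -15.8, 74.3, -2.624) shift [ 0.21 -0.   -0.07] turn 0.003
```

View pics/s4.png

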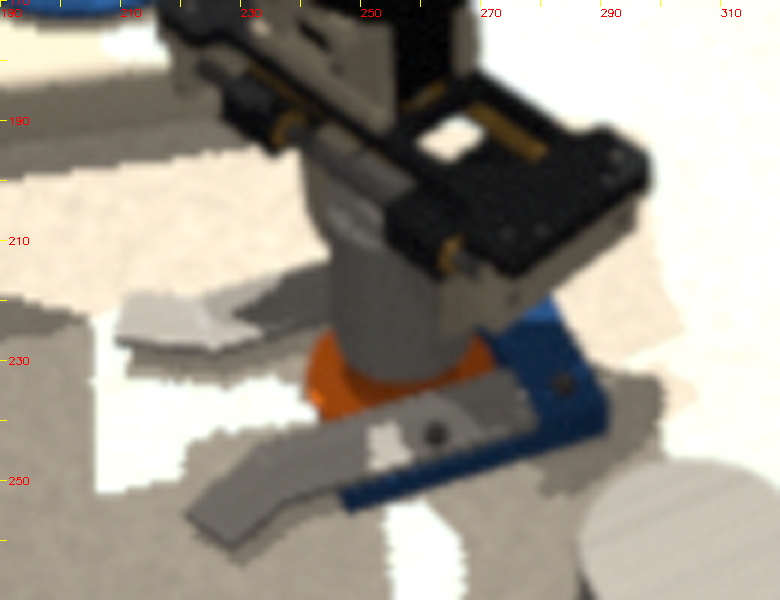

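The flange edge meets the blue back bar at side (272,227), and Fx steadies at -2 N, so it's home. I'll ease back 1.5 mm to relieve the load, then lift straight up.

Call:
apply_moves:
  rows:
    - [[0.15, 0, -0.06], 0, 5]
    - [[0.15, 0, -0.06], 0, 5]

```text
time: 11.38
tool_pos: [566.6, -15.6, 74.4]
tcp_rot: [-1.569, -0.001, -2.621]
contact_force: [-0.6, 0.1, -3.5]
grip_width: 55.1
```

Call:
apply_moves:
  rows:
    - [[0, -0.2, 0], 0, 5]
    - [[0, -0.4, 0], 0, 5]
    - [[0, -0.6, 0], 0, 5]
    - [[0, -0.8, 0], 0, 5]

```text
time: 11.88
tool_pos: [566.2, -15.6, 82.2]
tcp_rot: [-1.569, -0.002, -2.621]
contact_force: [-0.7, -0.1, -4.9]
grip_width: 55.2
```

Call:
apply_moves:
  rows:
    - [[0, -0.2, 0], 0, 5]
    - [[0, -0.5, 0], 0, 5]
    - [[0, -0.9, 0], 0, 5]
    - [[0, -1.3, 0], 0, 5]

```text
time: 12.38
tool_pos: [566.1, -15.6, 95.4]
tcp_rot: [-1.569, -0.002, -2.621]
contact_force: [-1.1, -0.8, -6.4]
grip_width: 55.2
```

```bash
python3 g.py 566.2,-15.6,160,-2.624;  python3 -c "
from h import *
cv2.imwrite(f'pics/side5.png',vision.capture('side')[:,:,::-1])
crop('pics/side5.png','pics/s5.png',190,170,130,100,6)
"
```

```text
t 12.38 pos [566.1 -15.6  95.4] rot [-1.5694e+00 -1.6000e-03 -2.6212e+00] F [-1.1 -0.8 -6.4] w 55.2
(566.2, -15.6, 160.0, -2.624) shift [ 0.   -6.46  0.01] turn 0.003
```

View pics/s5.png

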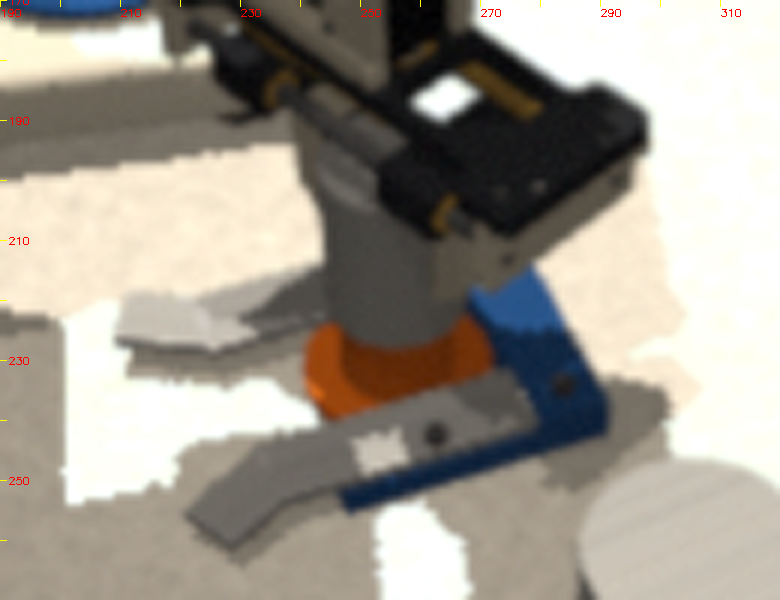

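The rim at side (255,227) has risen with the gripper while the flange stays under the prongs. I'll continue up.

Call:
apply_moves:
  rows:
    - [[0, -0.6, 0], 0, 5]
    - [[0, -1.2, 0], 0, 5]
    - [[0, -1.9, 0], 0, 5]
    - [[0, -2.6, 0], 0, 5]
    - [[0, -3.3, 0], 0, 5]

```text
time: 13.05
tool_pos: [567.1, -15.5, 130.3]
tcp_rot: [-1.568, 0.001, -2.621]
contact_force: [-1.4, -0.4, -1.7]
grip_width: 55.3
```

Call:
apply_moves:
  rows:
    - [[0, -0.7, 0], 0, 5]
    - [[0, -1.4, 0], 0, 5]
    - [[0, -2.2, 0], 0, 5]
    - [[0, -3, 0], 0, 5]
    - [[0, -3.8, 0], 0, 5]

```text
time: 13.68
tool_pos: [567.1, -15.4, 168.8]
tcp_rot: [-1.568, 0.001, -2.621]
contact_force: [-0.5, -0.9, -0.7]
grip_width: 55.1
```

Call:
apply_moves:
  rows:
    - [[0, -1, 0], 0, 5]
    - [[0, -2, 0], 0, 5]
    - [[0, -3, 0], 0, 5]
    - [[0, -3, 0], 0, 5]

```text
time: 14.18
tool_pos: [567.5, -15.4, 199.9]
tcp_rot: [-1.566, 0.003, -2.621]
contact_force: [0.1, 0.4, -1.5]
grip_width: 55.0
```

```bash
python3 g.py 486.2,230.3,200,-2.624;  python3 -c "
from h import *
for n in('side','top'):
    cv2.imwrite(f'pics/{n}6.png',vision.capture(n)[:,:,::-1])
crop('pics/side6.png','pics/s6.png',190,150,130,100,6)
"
```

```text
t 14.18 pos [567.5 -15.4 199.9] rot [-1.5664e+00  2.5000e-03 -2.6212e+00] F [ 0.1  0.4 -1.5] w 55.0
(486.2, 230.3, 200.0, -2.624) shift [ -5.17  -0.11 -25.36] turn 0.003
```

View pics/s6.png

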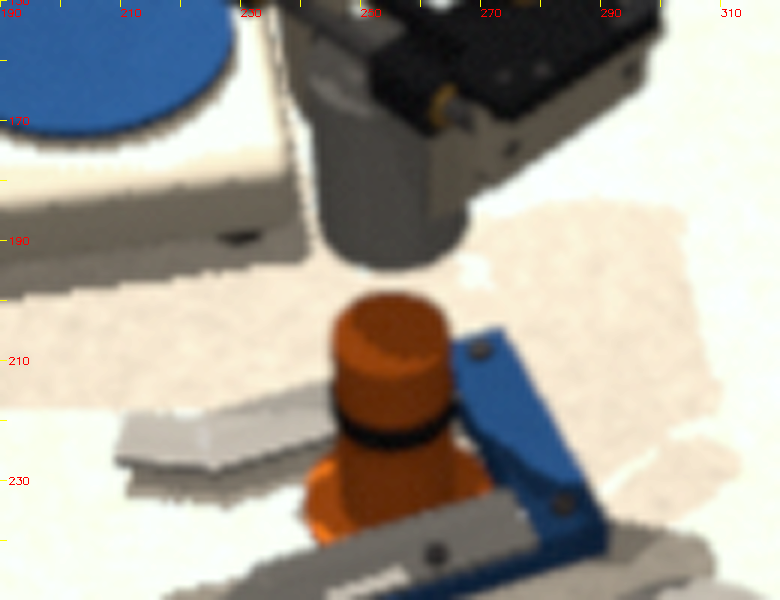

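The steel cup is clear: its rim is near side (253,194). The orange cup stands upright in the fork, top at (253,205). The carried weight is about 1.6 N, which fits the steel cup alone. On to the pan.

Call:
apply_moves:
  rows:
    - [[-0.5, 0, -2.5], 0, 5]
    - [[-1.3, 0, -6.5], 0, 5]
    - [[-2.2, 0, -11], 0, 5]
    - [[-3.2, 0, -15.5], 0, 5]
    - [[-4, 0, -19.5], 0, 5]

```text
time: 14.9
tool_pos: [503.7, 175.1, 197.7]
tcp_rot: [-1.568, -0.0, -2.621]
contact_force: [0.5, 0.5, -1.5]
grip_width: 54.8
```

```bash
python3 g.py 486.2,230.3,180,-2.624;python3 -c "
from fit import *
for z in(0,):
  # inner top, s6 crop origin(190,150)/6
  print(fitc([('side',[190+333/6,190+450/6,150+290/6,150+377/6])],101,23,[565,-16]))"
```

```text
t 14.9 pos [503.7 175.1 197.7] rot [-1.5681e+00 -1.0000e-04 -2.6209e+00] F [ 0.5  0.5 -1.5] w 54.8
(486.2, 230.3, 180.0, -2.624) shift [-1.22  1.75 -5.66] turn 0.003
(array([565.2, -18.5]), array([-0.5,  0.5, -0.1,  0.1]))
```

Call:
apply_moves:
  rows:
    - [[-0.4, 0.4, -2], 0, 5]
    - [[-0.9, 1, -4.2], 0, 5]
    - [[-1.2, 1.7, -5.6], 0, 5]
    - [[-1.2, 3, -5.6], 0, 5]
    - [[-1.2, 4, -5.6], 0, 5]

```text
time: 15.52
tool_pos: [486.2, 228.9, 156.3]
tcp_rot: [-1.568, -0.001, -2.621]
contact_force: [-0.4, -0.4, -1.9]
grip_width: 55.1
```

Call:
apply_moves:
  rows:
    - [[0, 0, 0], 0, 5]

```text
time: 15.65
tool_pos: [485.9, 228.0, 155.1]
tcp_rot: [-1.568, -0.004, -2.622]
contact_force: [-0.7, -0.3, -1.1]
grip_width: 54.9
```

```bash
python3 g.py 486.2,230.3,110,-2.624 486.2,230.3,104,-2.624;python3 -c "
from h import *
for n in('side','top'):
    cv2.imwrite(f'pics/{n}7.png',vision.capture(n)[:,:,::-1])
crop('pics/side7.png','pics/s7.png',140,90,120,100,6)
"
```

```text
t 15.65 pos [485.9 228.  155.1] rot [-1.5684 -0.0036 -2.6222] F [-0.7 -0.3 -1.1] w 54.9
(486.2, 230.3, 110.0, -2.624) shift [-0.15  4.51 -0.2 ] turn 0.002
(486.2, 230.3, 104.0, -2.624) shift [-0.16  5.11 -0.2 ] turn 0.002
```

View pics/s7.png

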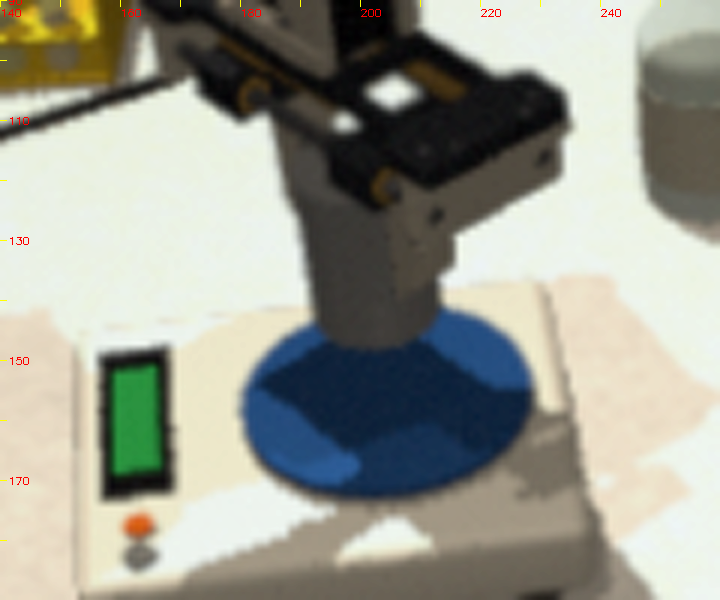

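Call:
apply_moves:
  rows:
    - [[-0.05, 1, -0.1], 0, 5]
    - [[-0.1, 2.2, -0.2], 0, 5]
    - [[-0.15, 3.4, -0.2], 0, 5]
    - [[-0.15, 4.3, -0.2], 0, 5]
    - [[-0.15, 4.3, -0.2], 0, 5]

```text
time: 16.38
tool_pos: [486.3, 230.4, 112.1]
tcp_rot: [-1.568, -0.004, -2.622]
contact_force: [-0.1, -0.4, -0.6]
grip_width: 54.9
```

```bash
python3 g.py 486.2,230.3,106,-2.624 486.2,230.3,104,-2.624
```

```text
t 16.38 pos [486.3 230.4 112.1] rot [-1.5684 -0.0036 -2.6222] F [-0.1 -0.4 -0.6] w 54.9
(486.2, 230.3, 106.0, -2.624) shift [0.01 0.61 0.01] turn 0.002
(486.2, 230.3, 104.0, -2.624) shift [0.01 0.81 0.01] turn 0.002
```

Call:
apply_moves:
  rows:
    - [[0, 0.2, 0], 0, 5]
    - [[0, 0.4, 0], 0, 5]
    - [[0, 0.55, 0], 0, 5]
    - [[0, 0.55, 0], 0, 5]

```text
time: 16.88
tool_pos: [486.3, 230.4, 106.6]
tcp_rot: [-1.568, -0.004, -2.622]
contact_force: [0.4, -0.4, -1.0]
grip_width: 54.9
```

Call:
apply_moves:
  rows:
    - [[0, 0.1, 0], 0, 5]
    - [[0, 0.1, 0], 0, 5]

```text
time: 17.12
tool_pos: [486.2, 230.4, 105.6]
tcp_rot: [-1.568, -0.004, -2.622]
contact_force: [-0.2, 0.0, -1.0]
grip_width: 55.1
```

Call:
apply_moves:
  rows:
    - [[0, 0.1, 0], 0, 5]
    - [[0, 0.1, 0], 0, 5]

```text
time: 17.38
tool_pos: [486.2, 230.4, 104.5]
tcp_rot: [-1.568, -0.004, -2.622]
contact_force: [0.5, -0.3, -1.2]
grip_width: 55.1
```

Call:
apply_moves:
  rows:
    - [[0, 0.07, 0], 0, 5]
    - [[0, 0.07, 0], 0, 5]

```text
time: 17.62
tool_pos: [486.2, 230.4, 103.8]
tcp_rot: [-1.568, -0.004, -2.622]
contact_force: [0.7, 0.0, -0.8]
grip_width: 55.1
```

Call:
apply_moves:
  rows:
    - [[0, 0.07, 0], 0, 5]
    - [[0, 0.07, 0], 0, 5]

```text
time: 17.88
tool_pos: [486.2, 230.4, 103.7]
tcp_rot: [-1.568, -0.003, -2.622]
contact_force: [-3.1, -1.0, 5.1]
grip_width: 54.8
```

Contact at 103.7 mm with +5 N, exactly the height expected. I'll open gradually.

Call:
apply_moves:
  rows:
    - [[0, 0, 0], 0, 5.7]
    - [[0, 0, 0], 0, 6.2]
    - [[0, 0, 0], 0, 7]
    - [[0, 0, 0], 0, 8]
    - [[0, 0, 0], 0, 9.1]

```text
time: 18.5
tool_pos: [486.2, 230.4, 103.6]
tcp_rot: [-1.568, -0.003, -2.622]
contact_force: [0.0, 0.7, -0.1]
grip_width: 85.5
```

Call:
apply_moves:
  rows:
    - [[0, 0, 0], 0, 9.1]
    - [[0, 0, 0], 0, 9.1]
    - [[0, 0, 0], 0, 9.1]

```text
time: 18.88
tool_pos: [486.2, 230.4, 103.6]
tcp_rot: [-1.568, -0.003, -2.622]
contact_force: [-0.6, -0.2, -0.4]
grip_width: 90.5
```

```bash
python3 g.py 486.2,230.3,230,-2.624;python3 -c "
from h import *
for n in('side','top'):
    cv2.imwrite(f'pics/{n}8.png',vision.capture(n)[:,:,::-1])
crop('pics/side8.png','pics/s8.png',140,90,120,100,6)
"
```

```text
t 18.88 pos [486.2 230.4 103.6] rot [-1.5683 -0.0035 -2.6222] F [-0.6 -0.2 -0.4] w 90.5
(486.2, 230.3, 230.0, -2.624) shift [  0.05 -12.64   0.04] turn 0.002
```

View pics/s8.png

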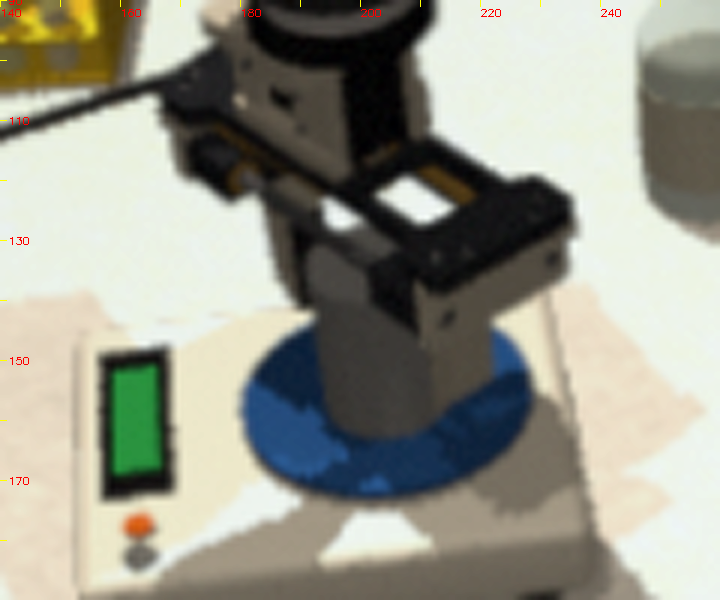

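The cup stands on the pan, base near side (203,162), and the fingers are clear. I'll go up.

Call:
apply_moves:
  rows:
    - [[0, -1, 0], 0, 9.1]
    - [[0, -3, 0], 0, 9.1]
    - [[0, -6, 0], 0, 9.1]
    - [[0, -9, 0], 0, 9.1]
    - [[0, -12, 0], 0, 9.1]

```text
time: 19.6
tool_pos: [486.4, 230.9, 225.4]
tcp_rot: [-1.568, -0.003, -2.622]
contact_force: [0.3, -0.4, -0.4]
grip_width: 91.3
```

Call:
apply_moves:
  rows:
    - [[2, -4, 2], 0, 9.1]
    - [[6, -6, 6], 0, 9.1]
    - [[10, -6, 10], 0, 9.1]
    - [[12, -6, 12], 0, 9.1]
    - [[12, -6, 12], 0, 9.1]

```text
time: 20.23
tool_pos: [441.6, 66.0, 287.0]
tcp_rot: [-1.567, -0.001, -2.625]
contact_force: [0.3, -0.2, 0.7]
grip_width: 90.9
```

```bash
python3 g.py;python3 -c "
from h import *
for n in('side','top'):
    cv2.imwrite(f'pics/{n}9.png',vision.capture(n)[:,:,::-1])
"
```

```text
t 20.23 pos [441.6  66.  287. ] rot [-1.5674e+00 -1.4000e-03 -2.6253e+00] F [ 0.3 -0.2  0.7] w 90.9
```

View pics/side9.png

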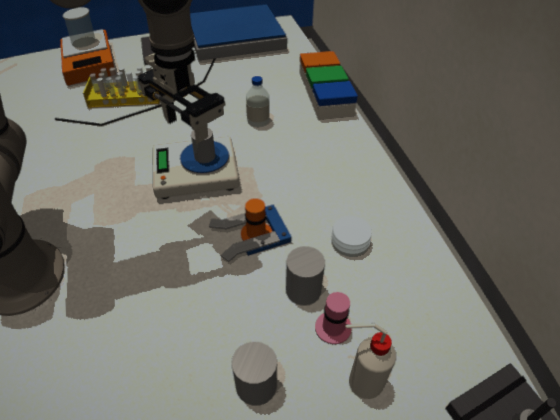

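View pics/top9.png

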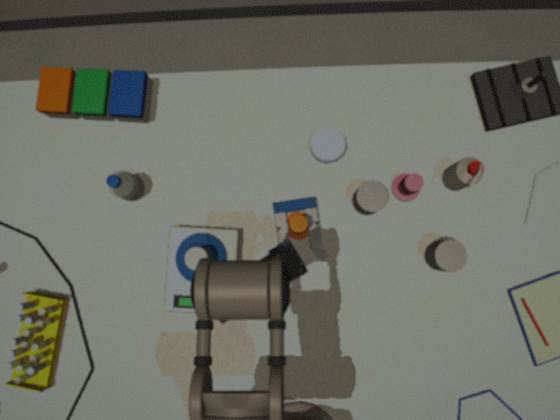

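```bash
python3 -c "
from h import *
crop('pics/side9.png','pics/s9.png',170,110,130,145,5)
crop('pics/top9.png','pics/t9.png',165,190,170,90,4)
"
```

```text
(no output)
```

View pics/s9.png

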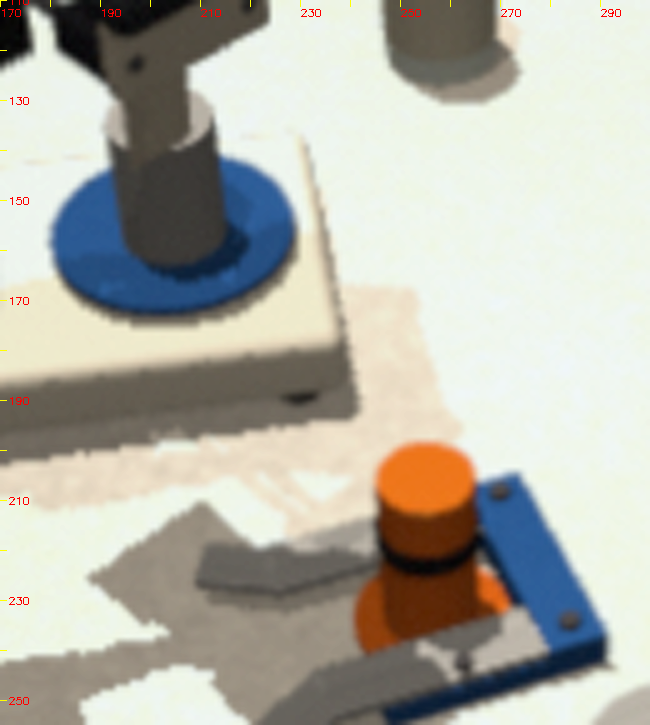

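View pics/t9.png

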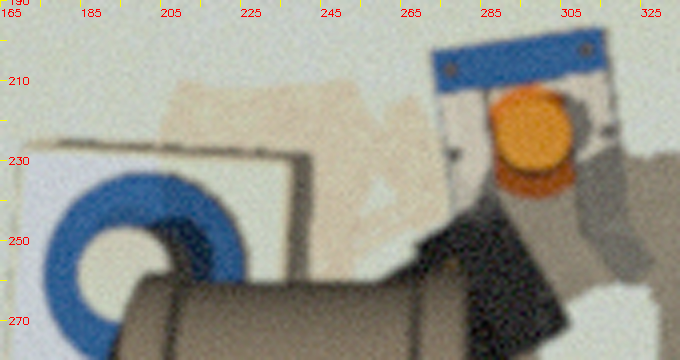

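```bash
python3 -c "
from fit import *
print(fitc([('side',[245,265,198.4,213.2])],101,23,[565,-16]))
print(fitc([('top',[165+494/4,165+573/4,190+92/4,190+172/4])],101,23,[565,-16]))
"
```

```text
(array([564.5, -19.1]), array([-0.2,  0.2,  0. , -0. ]))
(array([565.1, -17.5]), array([ 0.5, -0.5,  0.6, -0.6]))
```

Both views put the inner cup's axis 2.2 mm past the seat, which is the back-stop position. Handing in.

```bash
python3 -c "
from plant import order; print(order.close_job())"
```

```text
the job is handed in; nothing more can be done
None
```

The job is done and handed in at about 20 s of the 61 s allowed; the hand-in gives no verdict, so success rests on the checks below.

**What I did:** I gripped the smallest steel cup, the one jammed over the orange cup. I skimmed the pair about 3 mm above the bench into the fork until the flange met the back stop. Then I lifted the steel cup straight off and set it on the blue pan. Touchdown came at the expected height with a 5 N reading. I then opened the fingers and moved away.

**Last checks:**
- **Steel cup:** it stands mouth down near the pan's middle. It was released with the tool at (486.2, 230.4), and I measured the pan centre at about (486.2, 230.3).
- **Orange cup:** it stands upright under the prongs, and the two cameras together put its axis 2.2 mm past the fork seat. During the lift its flange could rise until it met the prongs, at most 9 mm.
- **Bystanders:** by eye in the final pictures they are where they started, and the robot touches nothing.

**Disagreements:**
- **Camera mismatch:** the two cameras differed by about 3 mm on the fork's sideways position, so I used the mean. The orange cup read about 2 mm to one side of that line, which is within the slot's 3 mm play.
- **Stop overrun:** the gripper went about 2 mm beyond first contact with the back stop, with readings of only 2–3 N. I backed it off 1.5 mm before lifting.

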